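Open the coffee jar at the study desk

ROBOT

A 6-joint arm with a two-finger parallel gripper is mounted at the origin on the work surface. World frame = base frame: x ahead of the robot, y to its left, z up, the work surface at z = 0. Lengths are in m, angles in rad, forces in N, time in s.
With the tool pointing down it reaches from about 0.375 to 0.9 m from the base axis. Payload 3.1 kg.
Tool frame: the origin (TCP) lies on the front face of the gripper's body, between the roots of the fingers; the fingertips stand 70 mm ahead of it and the grasp point (between the pads) lies 51 mm ahead of it; z points along the fingers, y is the line along which they close (so a half turn about z gives the same grasp; the last joint's range is limited). The gripper opens to 87 mm and grips with 3 to 60 N. Pads are 19 mm wide; open, the fingers measure 117 mm over their backs; the gripper's body (75 mm by 190 mm) begins 51 mm behind the grasp point.
Start: joints at [1.079, 0.527, 1.433, -0, 1.181, -0.178], TCP at [0.193, 0.594, 0.292] pointing down, gripper open.
Joint ranges: [-3.08, 3.08], [-0.75, 2.2], [0.22, 2.44], [-1.43, 4.57], [0, 2.65], [-2.85, 2.85]. Speed limits (rad/s): [2.79, 2.79, 3.14, 3.14, 3.14, 3.14].

INTERFACE

Orientations are given as a unit quaternion [x, y, z, w].
In Python, from rig import robot, cams, ticket gives the robot as it stands. The module is installed in compiled form; this text tells all that it offers.
- The arm moves only by the shell command python3 -m crank 'ROWS' [FORCE]. ROWS is JSON, a list of rows, each a list of 7 numbers: the shift along the tool's x, y, z in cm, then the turn, a rotation vector about the tool's x, y, z in rad, then the closure, from 0 (fully open) to 1 (shut). A call has 1 to 5 rows; each row shifts and turns the commanded pose from where the row before left it, along the tool's axes as they then stand; what a row does not reach is not made up. A row lasts 1/8 s, in which the tool goes at most 62.5 mm and 10.7 degrees, less where a joint would pass 70% of its speed; a pose out of reach is approached as far as the arm can. A call is refused whole if a number of a shift passes 6.25 or a number of a turn 0.188, either way. A call with a gripper value outside its range is refused whole. The fingers move at their own pace and stop on an object; FORCE is the grip in N (left out, the last holds). Time passes only in rows, so rows that do not move let the fingers close. It gives the time, the measured TCP pose, the force, the opening and the grip force at its end, in the units of the state.
- robot.get_obs(): the state, without advancing time (a new reading comes with each control period).
- cams.camera(name): name is "scene" or "top"; returns the picture (384x512x3 uint8, red, green, blue); there is no depth.
- cams.camera_info(name): a dict with "intrinsics" (3x3 intrinsics, pixels), "pose" (4x4, takes a point from camera to world coordinates). Camera axes: x right, y down, z forward; pixel columns grow to the right and rows downward; lengths in m; the calibration is good to about 2 mm. A picture is of the moment at which its call begins. camera_info takes no time and is no camera call.
- ticket.hand_in(): hands the job in; it is judged then, once.
The state is a dict: "time": time; "q": joint angles; "joint_velocities": joint speeds; "joint_torque": joint torques, N m; "position": TCP position; "tool_rot": TCP orientation; "ft_force": force on the tool from outside, world axes, zero at the start; "moment": the same for the moment, N m; "grip_width": finger opening in m; "grip_force": force on a finger pad.
Only numpy, scipy, OpenCV 4.12 (cv2) and the standard library are available. Lean on these libraries where they do the work, as an engineer would, in place of code of your own. Each camera call takes 0.05 s, during which the arm holds its last target. There are 200 camera calls.

TASK

Open the vacuum coffee jar standing in the wooden caddy (the taller jar, with the push button in its lid): first let the air in by pressing the button in the lid fully down and letting it spring back up, then unscrew the tight lid anticlockwise with the jar staying down in its well, which keeps it from turning. Stop turning as soon as the thread lets go (about a quarter turn), lift the lid straight up and finish holding it in the gripper, level, a centimetre or two clear of the jar's mouth and over it. Leave the sugar jar, the mug and the spoon where they are.

Things in the scene. Friction and masses are not known exactly. Their poses are not given: they have to be found in the camera images.
- caddy: Fixed block of pale oak, 140 x 300 x 30 mm, with two square wells 75 x 75 mm, 20 mm deep, centred 65 mm either side of its middle along its y axis. Origin: centre of its underside, on the desk. One well holds the coffee jar, the other the sugar jar; which is which varies.
- jar: White stoneware coffee jar, 0.65 to 0.95 kg, loose: square body 72 x 72 mm, 88 mm tall, its lowest 20 mm in the well, which keeps it from turning more than about 3 degrees. Flat shoulder at 90 mm, round threaded neck above. Origin: centre of its underside, z up; x is square to the side where a small pip (closing mark) stands at the shoulder's edge.
- jar_mouth (a point): Centre of the jar's mouth, level with the top of the seal ring in the rim, 112.5 mm above the jar's origin; covered by the lid at the start, which reaches 20 mm below it. The neck with its thread is 45 mm in diameter.
- lid: Steel screw lid of the jar, 0.12 kg, loose, round, finely fluted, 56 mm in diameter, 25 mm tall without the button; skirt 20 mm deep, 4.2 mm thick. Origin: centre of its lower edge, z up (closed: 92.5 mm above the jar's origin, 3 mm above its shoulder). Tight: about 0.3 to 0.4 N m; it unscrews anticlockwise seen from above, rising about 2 mm in all.
- lid_top (a point): Centre of the flat top of the lid, 25 mm above the lid's origin.
- lid_mark (a point): Pip on the lid's top, 24 mm from its axis along the lid's x. Fully closed it stands towards the jar's x; at the start 2 to 8 degrees anticlockwise of that. The lid's lugs leave the thread 75 degrees from fully closed (67 to 73 from the start) and it lifts straight off; at 104 degrees it meets the next thread's stop, so 80 to 90 from the start is right. Pulled up sooner it takes the jar along.
- vent (a joint): Round black push button of 20 mm diameter in the middle of the lid's top, on a spring. 0 = up (standing 8 mm proud of the lid's top), 0.005 m = fully down; about 1.5 N to start it and 5 N to hold it fully down.
- vent_top (a point): Centre of the button's top face (33 mm above the lid's origin when up); it moves down with the button.
- sugar_jar: Bystander: shorter square white jar 72 x 72 x 55 mm with a flat steel lid and a ball knob, 86 mm tall in all, in the other well. Origin: centre of its underside.
- mug: Bystander: white mug, 80 mm across, 92 mm tall, handle at its y side, on the desk beside the caddy. Origin: centre of its underside.
- spoon: Bystander: steel spoon, 150 mm long, lying on the desk on the other side of the caddy. Origin: near its middle, on the desk.
There are look-alikes about, which are no part of the job. Leave any pink or purple look-alike of the lid alone.

How it is judged:
On the way, in this order (a step that is already met when the one before it is completed fails the run):
1. the button in the lid is pressed fully down while the lid is still closed (value of joint vent above 0.0042 m and y of lid_mark in the frame of jar below 0.01 m and x of lid_mark in the frame of jar above 0 m), for 0.1 s.
2. the button has sprung back up, the lid still closed (value of joint vent below 0.001 m and y of lid_mark in the frame of jar below 0.01 m and x of lid_mark in the frame of jar above 0 m), for 0.1 s.
3. the lid is unscrewed until its thread is free (at least 70 degrees from fully closed), still down on the jar and the jar down in its well (x of lid_mark in the frame of jar below 0.0082 m and y of lid_mark in the frame of jar above 0.01 m and z of lid in the frame of jar below 0.099 m and z of jar in the frame of caddy below 0.014 m), for 0.05 s.
At the end, for the whole second after the job is handed in: The gripper holds the lid still over the jar, its lower edge 2 to 42 mm above the seal ring in the rim, within 15 mm of the jar's axis, level within 8 degrees, touching nothing but the fingers, the button up; the jar stands upright down in its well (z of lid in the frame of jar between 0.115 and 0.155 m and horizontal distance between lid and jar below 0.015 m and angle between lid's own z axis and vertical below 0.15 rad and contact force between the fingers and lid above 3 N and contact force between lid and jar below 0.1 N and linear speed of lid below 0.03 m/s and value of joint vent below 0.001 m and z of jar in the frame of caddy below 0.013 m and angle between jar's own z axis and vertical below 0.05 rad); the arm keeps its last pose, push and grip.
It fails at once if the jar is pulled up in its well by more than 10 mm (z of jar in the frame of caddy above 0.02 m).
It fails at once if the lid is turned on well past where the thread let go (more than 125 degrees from fully closed) (x of lid_mark in the frame of jar below -0.0138 m).
It fails at once if the sugar jar, the mug or the spoon is moved by more than 25 mm (distance of any of sugar_jar, mug, spoon from where it was at the start of the episode above 0.025 m).
It also fails if it takes over 48 s, if anything falls off the work surface, if the arm or the gripper's body presses on something with over 40 N, if the wrist force passes 120 N, or if a joint passes its speed limit or range.

## Working session

There is one attempt and no reset: what is moved stays moved. The work goes in short steps, Python scripts to look and compute and a shell command to move; the robot and the scene stay as the last step left them, time stands still between calls to the robot, and variables do not carry over. Pictures are saved under pics/ and viewed, at most 10 in all, crops included, and the job is handed in when it is done.

```bash
mkdir -p pics
python3 - <<'E'
from rig import robot,cams
import cv2,numpy as np
np.set_printoptions(precision=4,suppress=True)
for n in("scene","top"):
    cv2.imwrite(f"pics/{n}0.png",cams.camera(n)[:,:,::-1]);i=cams.camera_info(n);print(n,np.array(i["intrinsics"]),np.array(i["pose"]))
print(robot.get_obs())
E
```

```text
scene [[456.9697   0.     235.8822]
 [  0.     456.9697 185.18  ]
 [  0.       0.       1.    ]] [[-0.188   0.5533 -0.8115  1.3634]
 [ 0.9822  0.1091 -0.1532  0.1875]
 [ 0.0038 -0.8258 -0.5639  0.6969]
 [ 0.      0.      0.      1.    ]]
top [[487.8838   0.     249.6254]
 [  0.     487.8838 186.6811]
 [  0.       0.       1.    ]] [[-0.0267 -0.9959  0.0866  0.4282]
 [-0.9996  0.0265 -0.0033  0.0539]
 [ 0.001  -0.0867 -0.9962  1.0311]
 [ 0.      0.      0.      1.    ]]
{'time': 0.1, 'q': array([ 1.0785,  0.5284,  1.4338, -0.    ,  1.1814, -0.1785]), 'joint_velocities': array([ 0.0004, -0.0019, -0.0027, -0.0019,  0.0001,  0.0002]), 'joint_torque': array([ -0.0001, -44.0989, -17.7151,   0.0635,   0.0534,  -0.0001]), 'position': array([0.1926, 0.594 , 0.2914]), 'tool_rot': array([ 0.1563,  0.9877, -0.0009, -0.0003]), 'ft_force': array([-0.535 , -0.2309, -0.2884]), 'moment': array([ 0.0195,  0.0168, -0.0088]), 'grip_force': 0.0, 'grip_width': 0.08730467659276604}
```

View pics/scene0.png

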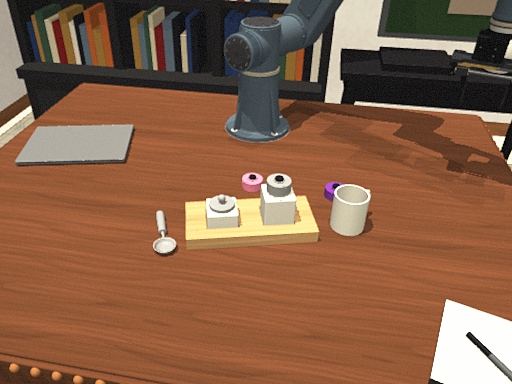

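View pics/top0.png

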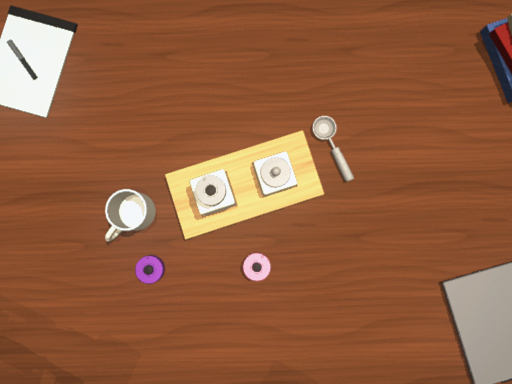

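The coffee jar, with its black button, is at about (279,180) in scene and (210,190) in top. The sugar jar is at (276,172) in top, the mug at (130,210), and the pink and purple look-alikes lie nearer the base. I'll enlarge both views of the jar.

Run:
```python
import cv2,numpy as np
a=cv2.imread("pics/top0.png")[155:225,170:310];b=cv2.imread("pics/scene0.png")[165:245,200:340]
r=lambda x,h:cv2.resize(x,(700,h),interpolation=cv2.INTER_CUBIC)
cv2.imwrite("pics/topc.png",r(a,350));cv2.imwrite("pics/scenec.png",r(b,400))
```

```text
(no output)
```

View pics/topc.png

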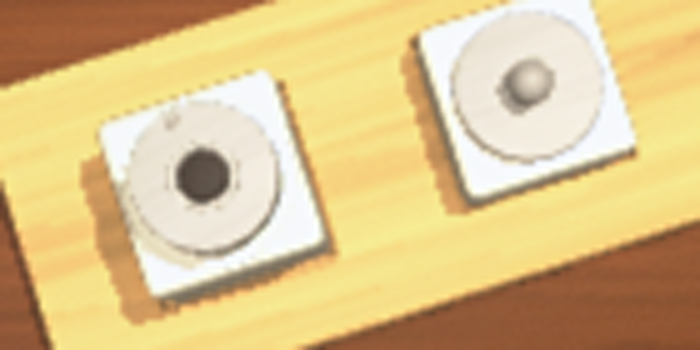

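View pics/scenec.png

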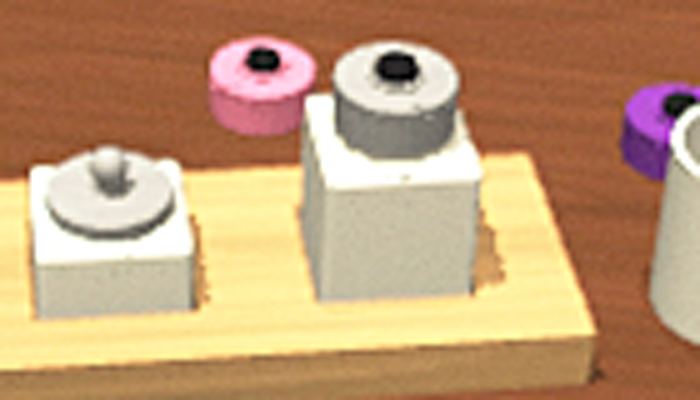

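```bash
cat > h.py <<'E'
import numpy as np
from rig import cams
I={n:cams.camera_info(n) for n in("scene","top")}
def ray(n,p):
    K=np.array(I[n]["intrinsics"]);T=np.array(I[n]["pose"])
    d=T[:3,:3]@np.linalg.solve(K,[p[0],p[1],1.]);return T[:3,3],d/np.linalg.norm(d)
def tri(ps,pt):
    A=np.zeros((3,3));b=np.zeros(3);L=[ray("scene",ps),ray("top",pt)]
    for o,d in L:
        P=np.eye(3)-np.outer(d,d);A+=P;b+=P@o
    x=np.linalg.solve(A,b);return x,[np.linalg.norm(np.cross(x-o,d)) for o,d in L]
def onz(n,p,z):
    o,d=ray(n,p);return o+d*(z-o[2])/d[2]
E
python3 - <<'E'
from h import *
np.set_printoptions(precision=4,suppress=True)
t=lambda x,y:(170+x/5-.1,155+y/5-.1); s=lambda x,y:(200+x/5-.1,165+y/5-.1)
print("btn",*tri(s(397,66),t(202,175)));print("lidtop",*tri(s(396,78),t(204.5,176)));print("pip",*tri(s(421,107),t(172,121)))
c=[onz("top",t(*p),.1) for p in((102,128),(265,72),(328,247),(158,297))]
for i in range(4):
    d=c[(i+1)%4]-c[i];print(c[i],np.linalg.norm(d),np.degrees(np.arctan2(d[1],d[0])))
print("sug knob",onz("top",t(530,82),.09))
print("shoulder pip",onz("scene",s(405,177),.1))
L=onz("top",t(204.5,176),.1275);P=onz("top",t(172,121),.1275);d=P-L;print("mark",L,np.linalg.norm(d),np.degrees(np.arctan2(d[1],d[0])))
E
```

```text
btn [0.5025 0.1241 0.131 ] [np.float64(0.00023640905179050248), np.float64(0.00023640905179053126)]
lidtop [0.5026 0.1238 0.1246] [np.float64(0.00041308166850384883), np.float64(0.00041308166850377803)]
pip [0.5234 0.1364 0.1244] [np.float64(0.001265148891565578), np.float64(0.0012651488915656154)]
[0.5241 0.1642 0.1   ] 0.0660513342972767 -72.41348068324491
[0.5441 0.1013 0.1   ] 0.0715770102842245 -161.61731834161466
[0.4762 0.0787 0.1   ] 0.06751103595490916 104.88222827245181
[0.4588 0.1439 0.1   ] 0.06838595600021335 17.259814077014845
sug knob [ 0.5387 -0.001   0.09  ]
shoulder pip [0.5434 0.1342 0.1   ]
mark [0.5024 0.1232 0.1275] 0.023911036220574514 29.26006139933603
```

Measured: button top at z 0.131 and lid top at 0.125, against 0.1355 and 0.1275 expected. Lid axis is near (0.5025, 0.124), and its mark points 29° from world x with the jar's x at about 18–23°, so it is closed. Now I'll move above it with the fingers shut.

```bash
python3 -m crank '[[-4.4,-3.5,0,0,0,0,1],[-4.4,-3.5,0,0,0,0,1],[-4.4,-3.5,0,0,0,0,1],[-4.4,-3.5,0,0,0,0,1],[-4.4,-3.5,0,0,0,0,1]]' 60
python3 -m crank '[[-4.4,-3.5,0,0,0,0,1],[-4.4,-3.5,0,0,0,0,1],[-4.4,-3.5,0,0,0,0,1],[-4.4,-3.5,0,0,0,0,1],[-4.4,-3.5,0,0,0,0,1]]'
python3 -m crank '[[0,0,0,0,0,0.18,1],[0,0,0,0,0,0.18,1],[0,0,0,0,0,0.18,1],[0,0,0,0,0,0.18,1],[0,0,0,0,0,0.18,1]]'
python3 -m crank '[[0,0,3,0,0,0.18,1],[0,0,3,0,0,0,1],[0,0,0,0,0,0,1],[0,0,0,0,0,0,1]]'
cat >> h.py <<'E'
from scipy.spatial.transform import Rotation as R
def err(x,y,z):
    from rig import robot
    o=robot.get_obs();r=R.from_quat(o["tool_rot"])
    print("need cm",np.round(100*r.inv().apply(np.array([x,y,z])-o["position"]),2),"pos",np.round(o["position"],4),"z",np.round(r.as_matrix()[:,2],3),"q",np.round(o["q"],2),"f",np.round(o["ft_force"],2),"t",o["time"],"w",o["grip_width"],o["grip_force"])
E
python3 -c "
from h import *
err(.5025,.124,.2155)"
```

```text
time: 0.72
position: [0.3488, 0.3585, 0.2921]
tool_rot: [0.156, 0.988, -0.0, -0.0]
ft_force: [1.2, 1.0, -0.1]
grip_width: 0.0447
grip_force: 0.0
time: 1.35
position: [0.504, 0.124, 0.292]
tool_rot: [0.156, 0.988, 0.0, -0.0]
ft_force: [0.5, 0.2, 0.1]
grip_width: 0.0017
grip_force: 0.0
time: 1.98
position: [0.5031, 0.1257, 0.2919]
tool_rot: [0.573, 0.82, -0.0, -0.0]
ft_force: [-0.9, -0.1, -0.2]
grip_width: 0.0003
grip_force: 0.0
time: 2.48
position: [0.5038, 0.1258, 0.2328]
tool_rot: [0.642, 0.767, 0.0, 0.0]
ft_force: [0.5, 0.7, 0.1]
grip_width: 0.0002
grip_force: 0.0
need cm [-0.15 -0.16  1.73] pos [0.5038 0.1258 0.2328] z [ 0.001  0.    -1.   ] q [ 0.03  0.47  1.76  0.    0.91 -0.15] f [0.47 0.68 0.07] t 2.475 w 0.00017270738171555855 0.0
```

```bash
python3 -m crank '[[-0.15,-0.15,0.8,0,0,0,1],[0,0,0,0,0,0,1]]'
python3 - <<'E'
from rig import cams
import cv2,numpy as np
a=cams.camera("scene")[110:230,210:350,::-1]
cv2.imwrite("pics/s1.png",cv2.resize(a,(700,600),interpolation=cv2.INTER_CUBIC))
E
```

```text
time: 2.72
position: [0.5019, 0.1239, 0.2244]
tool_rot: [0.642, 0.767, -0.0, -0.0]
ft_force: [0.5, 0.7, 0.2]
grip_width: 0.0006
grip_force: 0.0
```

View pics/s1.png

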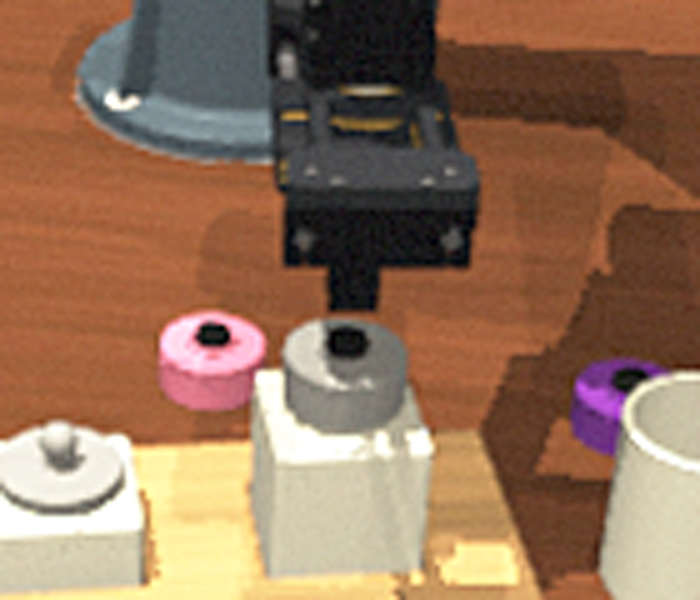

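The closed fingertips are at column 353 and the button at column 347 (crop), about 2 mm left. I'll correct y by −2 mm and go down onto the button.

```bash
python3 -m crank '[[-0.2,0,1.4,0,0,0,1],[0,0,0.3,0,0,0,1],[0,0,0,0,0,0,1]]'
python3 -m crank '[[0,0,0.2,0,0,0,1],[0,0,0.2,0,0,0,1],[0,0,0,0,0,0,1]]'
python3 -m crank '[[0,0,0.1,0,0,0,1],[0,0,0,0,0,0,1]]'
```

```text
time: 3.15
position: [0.502, 0.1219, 0.2068]
tool_rot: [0.642, 0.767, -0.001, -0.001]
ft_force: [-1.2, -1.2, 1.6]
grip_width: 0.0004
grip_force: 0.7
time: 3.52
position: [0.5023, 0.122, 0.2033]
tool_rot: [0.642, 0.767, -0.0, -0.0]
ft_force: [-2.3, 0.1, 4.3]
grip_width: 0.0007
grip_force: 1.9
time: 3.78
position: [0.5023, 0.122, 0.2023]
tool_rot: [0.642, 0.767, -0.0, -0.0]
ft_force: [-2.2, -1.8, 3.8]
grip_width: 0.0005
grip_force: 2.2
```

```bash
python3 -m crank '[[0,0,0.1,0,0,0,1],[0,0,0,0,0,0,1]]'
python3 -m crank '[[0,0,0.1,0,0,0,1],[0,0,0,0,0,0,1]]'
```

```text
time: 4.03
position: [0.5023, 0.122, 0.2016]
tool_rot: [0.642, 0.767, -0.0, -0.0]
ft_force: [-3.7, -1.0, 7.1]
grip_width: 0.0001
grip_force: 3.5
time: 4.28
position: [0.5023, 0.122, 0.2011]
tool_rot: [0.642, 0.767, -0.0, -0.0]
ft_force: [-4.1, -1.7, 11.6]
grip_width: 0.0002
grip_force: 5.7
```

```bash
python3 -m crank '[[0,0,0.1,0,0,0,1],[0,0,0,0,0,0,1],[0,0,0,0,0,0,1]]'
python3 -m crank '[[0,0,-1,0,0,0,1],[0,0,-1,0,0,0,1],[0,0,-2,0,0,0,0],[0,0,0,0,0,0,0],[0,0,0,0,0,0,0]]'
python3 -m crank '[[0,0,0,0,0,0,0],[0,0,0,0,0,0,0],[0,0,0,0,0,0,0],[0,0,0,0,0,0,0]]'
python3 - <<'E'
from rig import cams
import cv2,numpy as np
a=cams.camera("scene")[110:230,210:350,::-1]
cv2.imwrite("pics/s2.png",cv2.resize(a,(700,600),interpolation=cv2.INTER_CUBIC))
E
python3 -c "
from h import *
err(.5023,.122,.174)"
```

```text
time: 4.65
position: [0.5024, 0.122, 0.2005]
tool_rot: [0.642, 0.767, 0.0, 0.0]
ft_force: [-4.4, -1.4, 13.5]
grip_width: 0.0006
grip_force: 6.7
time: 5.28
position: [0.5024, 0.1221, 0.2388]
tool_rot: [0.642, 0.767, 0.0, -0.0]
ft_force: [1.2, 0.2, -0.3]
grip_width: 0.0226
grip_force: 0.0
time: 5.78
position: [0.5025, 0.122, 0.2391]
tool_rot: [0.642, 0.767, -0.0, -0.0]
ft_force: [-0.5, 0.2, 0.4]
grip_width: 0.0626
grip_force: 0.0
need cm [-0.   -0.02  6.52] pos [0.5025 0.122  0.2392] z [-0.  0. -1.] q [ 0.02  0.46  1.76  0.    0.93 -0.16] f [ 0.23 -0.15  0.36] t 5.825 w 0.06638865111908668 0.0
```

View pics/s2.png

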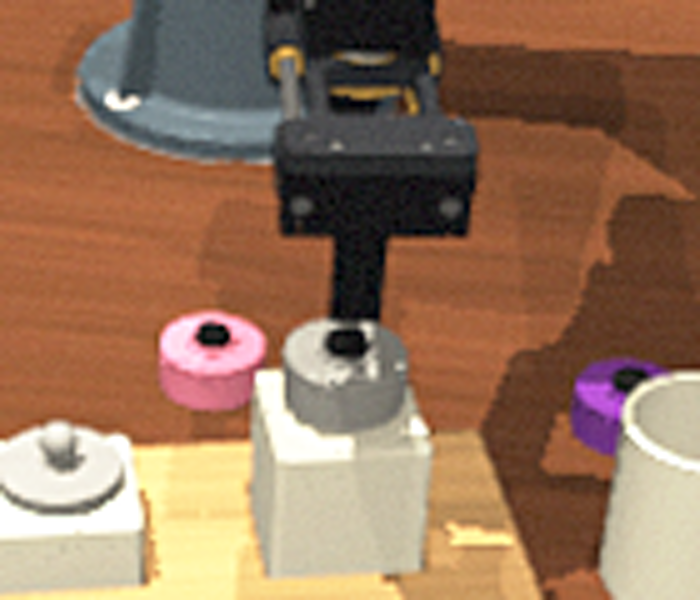

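The button is back up and the fingers are opening around the lid axis. I'll lower to just above the shoulder and grip.

```bash
python3 -m crank '[[0,0,0,0,0,0,0],[0,0,0,0,0,0,0],[0,0,1.5,0,0,0,0],[0,0,1.5,0,0,0,0],[0,0,1.5,0,0,0,0]]'
python3 -m crank '[[0,0,1.0,0,0,0,0],[0,0,0.9,0,0,0,0],[0,0,0,0,0,0,0]]'
python3 -m crank '[[0,0,0,0,0,0,0.2],[0,0,0,0,0,0,0.3],[0,0,0,0,0,0,0.4],[0,0,0,0,0,0,1],[0,0,0,0,0,0,1]]' 45
python3 -m crank '[[0,0,0,0,0,0,1],[0,0,0,0,0,0,1]]'
```

```text
time: 6.45
position: [0.502, 0.122, 0.1927]
tool_rot: [0.642, 0.767, -0.0, -0.001]
ft_force: [0.5, 0.4, -0.1]
grip_width: 0.087
grip_force: 0.0
time: 6.82
position: [0.5022, 0.122, 0.1745]
tool_rot: [0.642, 0.767, -0.001, -0.001]
ft_force: [-0.9, 0.3, -0.2]
grip_width: 0.0871
grip_force: 0.0
time: 7.45
position: [0.5026, 0.1221, 0.1755]
tool_rot: [0.642, 0.767, 0.0, 0.0]
ft_force: [-0.2, 0.0, 2.3]
grip_width: 0.0553
grip_force: 45.0
time: 7.7
position: [0.5026, 0.122, 0.1754]
tool_rot: [0.642, 0.767, 0.0, 0.0]
ft_force: [0.0, 0.1, 1.9]
grip_width: 0.0553
grip_force: 45.0
```

```bash
python3 -m crank '[[0,0,-0.01,0,0,-0.1,1],[0,0,-0.01,0,0,-0.1,1],[0,0,-0.01,0,0,-0.1,1],[0,0,-0.01,0,0,-0.1,1]]' 60
python3 -c "
from rig import robot
print(robot.get_obs()['moment'])"
```

```text
time: 8.2
position: [0.5031, 0.1221, 0.1757]
tool_rot: [0.476, 0.879, 0.001, 0.0]
ft_force: [0.3, 0.1, -0.0]
grip_width: 0.0555
grip_force: 60.0
[ 0.02017034 -0.09707003 -0.44110045]
```

```bash
python3 -m crank '[[0,0,-0.01,0,0,-0.1,1],[0,0,-0.01,0,0,-0.1,1],[0,0,-0.01,0,0,-0.1,1],[0,0,-0.02,0,0,-0.1,1],[0,0,-0.02,0,0,-0.1,1]]'
python3 -m crank '[[0,0,-0.02,0,0,-0.1,1],[0,0,-0.02,0,0,-0.1,1],[0,0,-0.02,0,0,-0.1,1],[0,0,-0.01,0,0,-0.1,1],[0,0,0,0,0,-0.1,1]]'
python3 -m crank '[[0,0,0,0,0,-0.05,1],[0,0,0,0,0,0,1],[0,0,0,0,0,0,1]]'
python3 - <<'E'
from h import *
from rig import robot
import cv2
err(.5023,.122,.2);print(robot.get_obs()['moment'])
A=[cv2.resize(cams.camera(n)[s][:,:,::-1],(400,400),interpolation=cv2.INTER_CUBIC) for n,s in(("scene",np.s_[150:230,240:320]),("top",np.s_[150:230,170:250]))]
cv2.imwrite("pics/s3.png",np.hstack(A))
E
```

```text
time: 8.82
position: [0.5033, 0.1224, 0.1759]
tool_rot: [0.244, 0.97, 0.001, 0.001]
ft_force: [0.9, 1.6, -2.8]
grip_width: 0.0551
grip_force: 60.0
time: 9.45
position: [0.5032, 0.1225, 0.1768]
tool_rot: [-0.003, 1.0, 0.001, 0.001]
ft_force: [2.5, 2.3, -2.3]
grip_width: 0.0552
grip_force: 60.0
time: 9.82
position: [0.5031, 0.1225, 0.1769]
tool_rot: [-0.027, 1.0, 0.001, 0.001]
ft_force: [2.9, 3.4, -2.5]
grip_width: 0.0552
grip_force: 60.0
need cm [ 0.08 -0.04 -2.31] pos [0.5031 0.1225 0.1769] z [ 0.001  0.001 -1.   ] q [ 0.02  0.56  1.81  0.    0.77 -1.6 ] f [ 2.92  3.38 -2.46] t 9.825 w 0.05516950673527719 59.99913477355676
[ 0.61356049 -0.43881318 -0.35636664]
```

View pics/s3.png

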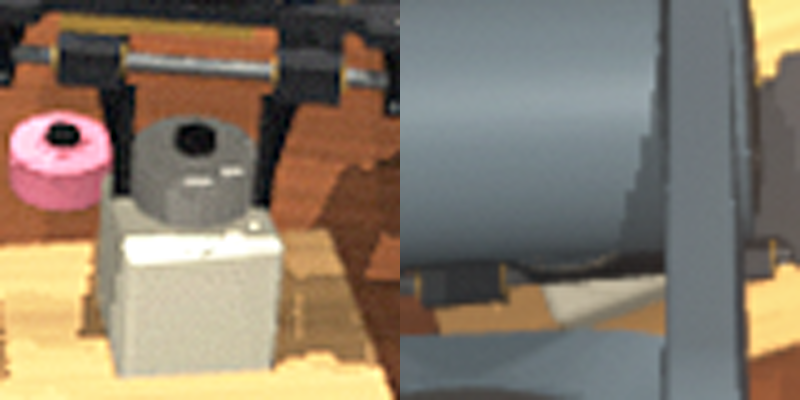

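The lid is held and turned about 83° with the shoulder pip at (208,252). The lid's own mark is in shadow, so I'll enhance the contrast to check for slip.

Run:
```python
from h import *
import cv2
g=np.mean([cams.camera("scene")[168:200,262:296,::-1] for _ in range(4)],0)
g=np.clip((g-60)*2.2,0,255).astype(np.uint8)
cv2.imwrite("pics/s4.png",cv2.resize(g,(612,576),interpolation=cv2.INTER_CUBIC))
```

```text
(no output)
```

View pics/s4.png

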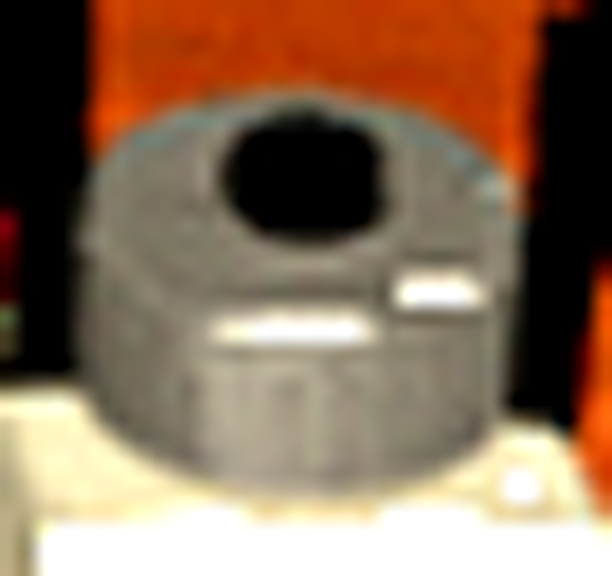

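The mark's faint spot is at (495,190) in the crop, level with the lid's centre. That puts it at roughly 100° in world, or 80–85° from closed, so the lid turned without real slip. I'll turn a few degrees more for margin, then lift gently while watching the force.

```bash
python3 -m crank '[[0,0,0,0,0,-0.06,1],[0,0,0,0,0,0,1]]'
python3 -m crank '[[0,0,-0.15,0,0,0,1],[0,0,-0.15,0,0,0,1],[0,0,0,0,0,0,1]]'
python3 -c "
from rig import robot
print(robot.get_obs()['moment'])"
```

```text
time: 10.38
position: [0.5025, 0.1222, 0.1771]
tool_rot: [-0.058, 0.998, 0.0, 0.0]
ft_force: [2.4, 3.4, -2.1]
grip_width: 0.0551
grip_force: 60.0
time: 10.75
position: [0.5024, 0.1218, 0.1802]
tool_rot: [-0.058, 0.998, -0.0, -0.0]
ft_force: [1.2, 1.3, -2.8]
grip_width: 0.0553
grip_force: 60.0
[ 0.33199607 -0.2514456  -0.01601255]
```

```bash
python3 -m crank '[[0,0,-0.3,0,0,0,1],[0,0,-0.5,0,0,0,1],[0,0,-0.8,0,0,0,1],[0,0,-0.8,0,0,0,1],[0,0,-0.6,0,0,0,1]]'
python3 -m crank '[[0,0,0,0,0,0,1],[0,0,0,0,0,0,1],[0,0,0,0,0,0,1],[0,0,0,0,0,0,1]]'
python3 - <<'E'
from h import *
import cv2
err(.5023,.122,.2)
cv2.imwrite("pics/s5.png",cv2.resize(cams.camera("scene")[130:240,210:350,::-1],(700,550),interpolation=cv2.INTER_CUBIC))
E
```

```text
time: 11.38
position: [0.5025, 0.122, 0.2109]
tool_rot: [-0.058, 0.998, -0.0, 0.0]
ft_force: [0.6, -0.5, -0.6]
grip_width: 0.0555
grip_force: 60.0
time: 11.88
position: [0.5023, 0.122, 0.2098]
tool_rot: [-0.058, 0.998, 0.0, -0.0]
ft_force: [1.0, 0.2, -1.5]
grip_width: 0.0554
grip_force: 60.0
need cm [ 0.   -0.    0.98] pos [0.5023 0.122  0.2098] z [-0.001 -0.    -1.   ] q [ 0.02  0.51  1.78  0.    0.86 -1.67] f [ 1.04  0.24 -1.5 ] t 11.875 w 0.055364232076808836 59.9996083789847
```

View pics/s5.png

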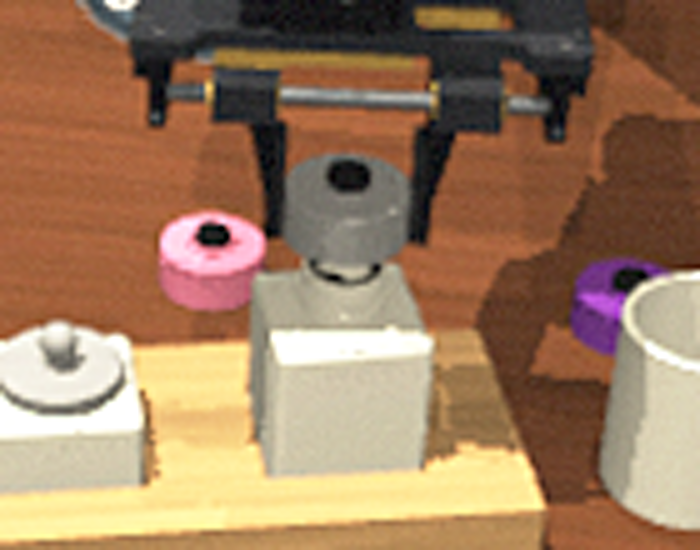

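The lid (348,210) is level in the gripper and clear of the neck (345,275). The jar is down in its well and the bystanders are where they were, so I'm handing in.

```bash
python3 -c "
from rig import ticket
print(ticket.hand_in())"
```

```text
the job is handed in; nothing more can be done
None
```

I vented the jar and unscrewed its lid about 86° anticlockwise; the gripper now holds the lid level, about 1.5 cm above the jar's mouth. The job is handed in at about 12 s on the robot's clock; hand-in gave no verdict.

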